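Flip the trivet tile over against the edge of the tea board

TASK

The square trivet tile lies upside down, cork pad up, on the shelf in front of the bamboo tea board. Without gripping it or picking it up, push it gently with your fingertips against the near edge of the board until it tips up and flips over onto the board, then push it on until it lies flat and wholly on the board, cork pad down, with nothing overhanging. Leave the stacked cups and everything else where they stand.

Things in the scene. Friction and masses are not known exactly. Their poses are not given: they have to be found in the camera images.
- tile: Loose trivet: square terracotta tile 100 x 100 x 12 mm, about 0.24 kg, with a round cork pad 66 mm across, 4 mm thick, on the middle of its back (16 mm in all); starts cork up on the shelf (height 0) just before the board, up to 0.3 rad askew to it. Origin: middle of the glazed face; z runs out through the cork (up at first, down once flipped), x and y along its sides. Cork down on the board its origin is at height 31 mm.
- tile_corner0 (a point): corner of the tile's outer square, at (-50, -50, 9) mm in the tile's frame, halfway up its 6 mm upright side. The upright sides run from 6 to 12 mm above the glazed face; below them a bevel, 6 mm high and 6 mm wide, narrows to the 88 x 88 mm glazed face. On the board, cork down, the upright sides are 19 to 25 mm above the shelf.
- tile_corner1 (a point): corner of the tile's outer square, halfway up its upright side: at (50, -50, 9) mm in the tile's frame. The tile is dry and not slippery: while fingertips low on its near side lean it against the board with some 6 to 10 N, they carry that side up by friction as they rise, and it turns about its far side
- tile_corner2 (a point): corner of the tile's outer square, halfway up its upright side: at (50, 50, 9) mm in the tile's frame
- tile_corner3 (a point): corner of the tile's outer square, halfway up its upright side: at (-50, 50, 9) mm in the tile's frame
- board: The bamboo tea board: a flat slab 220 mm (x, away from the robot) by 340 mm (y), 15 mm thick, flat on the shelf; it does not move. Origin: middle of its underside; x points away from the robot, z up. Its near edge, the upright face 15 mm high that the tile is tipped against, is the plane x = -110 mm in the board's frame.
- board_edge (a point): middle of the top of the board's near edge, at (-110, 0, 15) mm in the board's frame
- cup_low: lower of two stacked white handleless tea cups, 64 mm across the rim and 50 mm tall, on the far half of the board, in the left or right part; origin under its foot. To be left alone.
- cup_top: upper tea cup, the same, standing on the rim of the lower one (the stack is 94 mm tall); origin under its foot. To be left alone.
- scoop: wooden tea scoop, 140 mm long, 32 mm wide, 10 mm tall, lying along y on the far half of the board, in the part where the cups are not; origin under its middle. To be left alone.
- canister: steel tea canister with screw-top lid, 75 mm across, 132 mm tall, standing on the shelf to the left or right of the tile; origin under its middle. To be left alone.
- teapot: small clay teapot, 106 mm across and 98 mm tall, spout (to 86 mm from the middle) pointing away from the robot along its x, handle (to 88 mm) towards the robot, standing on the shelf on the other side of the tile; origin under its middle. To be left alone.
- lantern: white plastic lantern folded flat, a ribbed disc 210 mm across and 24 mm thick (28 mm with its wire bail), on the shelf far to the left (+y); origin under its middle. To be left alone.
There are look-alikes about, which are no part of the job. What is shaped like the tile but pink is not meant.

How it is judged:
On the way:
1. the tile is tipped up on its edge against the near edge of the board (angle between tile's own z axis and vertical between 0.9 and 2.3 rad and x of tile in the frame of board between -0.17 and -0.06 m), for 0.04 s.
At the end, for the whole second after the job is handed in: The tile lies cork down and flat (within 0.09 rad) on the board, origin 28 to 34 mm above the shelf, no corner more than 3 mm outside the board's outline, at rest, and no bystander is more than 12 mm from its start (angle between tile's own z axis and vertical above 3.05 rad and height (world z) of tile between 0.028 and 0.034 m and x of tile_corner0 in the frame of board between -0.113 and 0.113 m and y of tile_corner0 in the frame of board between -0.173 and 0.173 m and x of tile_corner1 in the frame of board between -0.113 and 0.113 m and y of tile_corner1 in the frame of board between -0.173 and 0.173 m and x of tile_corner2 in the frame of board between -0.113 and 0.113 m and y of tile_corner2 in the frame of board between -0.173 and 0.173 m and x of tile_corner3 in the frame of board between -0.113 and 0.113 m and y of tile_corner3 in the frame of board between -0.173 and 0.173 m and linear speed of tile below 0.02 m/s and angular speed of tile below 0.2 rad/s and distance of each of cup_low, cup_top, scoop, canister, teapot, lantern from where it was at the start of the episode below 0.012 m); the robot touches nothing.
It fails at once if the tile is lifted off: all four corners more than 35 mm above the shelf at once (height (world z) of each of tile_corner0, tile_corner1, tile_corner2, tile_corner3 above 0.035 m).
It fails at once if the tile is squeezed or shoved by the fingers with more than 35 N (contact force between the fingers and tile above 35 N).
It fails at once if a bystander is moved more than 20 mm or tipped over (distance of any of cup_low, cup_top, scoop, canister, teapot, lantern from where it was at the start of the episode above 0.02 m or angle between any of cup_low, cup_top, scoop, canister, teapot, lantern's own z axis and vertical above 0.4 rad).
It also fails if it takes over 64 s, if anything falls off the work surface, if the arm or the gripper's body presses on something with over 40 N, if the wrist force passes 120 N, or if a joint passes its speed limit or range.

ROBOT

A 7-joint arm with a two-finger parallel gripper is mounted at the origin on the work surface. World frame = base frame: x ahead of the robot, y to its left, z up, the work surface at z = 0. Lengths are in m, angles in rad, forces in N, time in s.
With the tool pointing down it reaches from about 0.4 to 0.9 m from the base axis. Payload 5.6 kg.
Tool frame: the origin (TCP) lies midway between the tips of the shut fingers; the grasp point (between the pads) lies 19 mm behind it; z points along the fingers, y is the line along which they close (so a half turn about z gives the same grasp; the last joint's range is limited). The gripper opens to 92 mm and grips with 3 to 60 N. Pads are 20 mm wide; open, the fingers measure 128 mm over their backs; the gripper's body (75 mm by 189 mm) begins 69 mm behind the grasp point.
Start: joints at [1.233, 0.468, -0.012, 1.603, 0.006, 1.071, -0.056], TCP at [0.189, -0.622, 0.215] pointing down, gripper open.
Joint ranges: [-2.53, 2.53], [-0.31, 2.02], [-1.57, 1.55], [0.28, 2.44], [-1.29, 4.43], [0.15, 1.84], [-2.92, 2.92]. Speed limits (rad/s): [2.57, 2.57, 3.14, 3.14, 3.14, 3.14, 3.14].

INTERFACE

Orientations are given as a unit quaternion [x, y, z, w].
In Python, from workcell import robot gives the robot as it stands. The module is installed in compiled form; this text tells all that it offers.
- The arm moves only by the tool step_arm, never from a script. Its argument "motion" is text: rows parted by semicolons, each of 6 numbers parted by spaces: the shift along the world's x, y, z each as a share of 0.12 m, from -1 to 1, then the turn, a rotation vector about the world's x, y, z each as a share of 60 degrees, from -1 to 1. A call has 1 to 20 rows; each row is the pose to reach, as a shift and turn from the pose commanded when the call began; what a row does not reach only later rows make up. A row lasts 1/8 s, in which the tool goes at most 62.5 mm and 10.7 degrees, less where a joint would pass 70% of its speed; a pose out of reach is approached as far as the arm can. A call with a number of a shift or a turn outside -1 to 1 is refused whole. A call with a gripper value outside its range is refused whole. "fingers" is the closure, from -1 (fully open) to 1 (shut), set as the call begins (left out, the last holds). The fingers move at their own pace and stop on an object; "squeeze" is the grip in N (left out, the last holds). Time passes only in rows, so rows that repeat a pose let the fingers close. It gives the time, the measured TCP pose, the force, the opening and the grip force at its end, in the units of the state.
- robot.get_obs(): the state, without advancing time (a new reading comes with each control period).
- robot.get_image(name): name is "side" or "top"; returns a dict with "color" (400x640x3 uint8, blue, green, red), "depth" (400x640 float32, m along the optical axis (not along the pixel's ray), 0 where there is no reading), "K" (3x3 intrinsics, pixels), "extrinsics" (4x4, takes a point from camera to world coordinates). Camera axes: x right, y up, looking along -z (the intrinsics and any distortion apply to the point x, -y, -z); pixel columns grow to the right and rows downward; lengths in m; the calibration is good to about 2 mm. A picture is of the moment at which its call begins.
- robot.job_done(): hands the job in; it is judged then, once.
Trained networks look in a picture, given as the dict that the camera call returned (one of the last four; its "shot" number tells which), for a name from the list of things; names that differ only in an ending like _2 or _b are one class to them, and where a whole thing is asked for, a point or a joint stands for the part that bears it (a point fixed in the world has none). Each returns a list of dicts, best first, with "p" (0 to 1); they miss things now and then, are a little off and sometimes report something else, mostly with a low value. They report only what shows in the picture. A call takes as long as a camera call. They do not tell look-alikes from the thing itself.
- robot.search_frame(query, picture): "position" ([x, y, z] in m, in world coordinates, good to about 4 mm: the middle of the surface that is visible of it).
- robot.regions_of(query, picture): "pixels" (400x640 bool, what is visible of it).
- robot.spot_point(query, picture): "position" ([x, y, z] in m, in world coordinates, good to about 4 mm: a listed point, or the origin of a listed thing).
The state is a dict: "time_s": time; "qpos": joint angles; "joint_vel": joint speeds; "effort": joint torques, N m; "tcp_pos": TCP position; "tcp_rot": TCP orientation; "contact_force": force on the tool from outside, world axes, zero at the start; "ft_torque": the same for the moment, N m; "finger_gap": finger opening in m; "grip_force": force on a finger pad.
Only numpy, scipy, OpenCV 4.12 (cv2) and the standard library are available. Lean on these libraries where they do the work, as an engineer would, in place of code of your own. Each camera call takes 0.05 s, during which the arm holds its last target. There are 200 camera calls.

## Working session

There is one attempt and no reset: what is moved stays moved. The work goes in short steps, Python scripts to look and compute and a tool call to move; the robot and the scene stay as the last step left them, time stands still between calls to the robot, and variables do not carry over. Pictures are saved under pics/ and viewed, at most 10 in all, crops included, and the job is handed in when it is done.

Besides the shell and the picture viewer there is one more tool, called after "Emit:" by a JSON object that holds its "api" and its "payload", one argument or row to a line. step_arm: Moves the arm, as the interface text tells. Its arguments: {"type":"object","properties":{"motion":{"type":"string"},"fingers":{"type":"number"},"squeeze":{"type":"number"}},"required":["motion"]}

```bash
mkdir -p pics; cat > h.py <<'E'
import numpy as np, cv2
from workcell import robot
def world(im):
    K=im["K"];d=im["depth"];v,u=np.mgrid[0:d.shape[0],0:d.shape[1]]
    x=(u-K[0,2])/K[0,0]*d;y=(v-K[1,2])/K[1,1]*d
    P=np.stack([x,-y,-d,np.ones_like(d)],-1)@im["extrinsics"].T
    return P[...,:3]
E
python3 - <<'E'
from h import *
ims={n:robot.get_image(n) for n in("top","side")}
for n,im in ims.items():
    cv2.imwrite(f"pics/{n}0.png",im["color"])
    for q in ["tile","board","cup_low","scoop","canister","teapot","tile_corner0","tile_corner1","tile_corner2","tile_corner3","board_edge"]:
        for r in robot.spot_point(q,im)[:2]: print(n,q,round(r["p"],2),np.round(r["position"],3))
o=robot.get_obs();print(o)
E
```

```text
top tile 0.71 [ 0.393 -0.116  0.002]
top tile 0.64 [ 0.377  0.153 -0.002]
top board 0.71 [ 0.714  0.076 -0.003]
top cup_low 0.4 [0.782 0.002 0.011]
top scoop 0.86 [0.765 0.159 0.018]
top scoop 0.28 [0.574 0.071 0.011]
top canister 0.89 [ 0.544 -0.194  0.002]
top teapot 0.66 [ 0.519  0.303 -0.   ]
top teapot 0.36 [0.789 0.004 0.06 ]
top tile_corner0 0.98 [ 0.472 -0.025  0.01 ]
top tile_corner0 0.97 [0.367 0.229 0.009]
top tile_corner1 0.98 [ 0.472 -0.025  0.01 ]
top tile_corner1 0.97 [0.367 0.229 0.009]
top tile_corner2 0.98 [ 0.472 -0.025  0.01 ]
top tile_corner2 0.97 [0.367 0.229 0.009]
top tile_corner3 0.98 [ 0.472 -0.025  0.01 ]
top tile_corner3 0.97 [0.367 0.229 0.009]
top board_edge 0.85 [0.608 0.06  0.015]
side tile 0.82 [0.38  0.151 0.   ]
side tile 0.71 [ 0.394 -0.12  -0.001]
side board 0.8 [0.716 0.076 0.001]
side cup_low 0.57 [0.784 0.005 0.02 ]
side cup_low 0.44 [ 0.52   0.303 -0.005]
side scoop 0.55 [0.77  0.158 0.015]
side canister 0.82 [ 0.553 -0.198  0.001]
side canister 0.38 [ 0.474 -0.031  0.002]
side teapot 0.64 [ 0.518  0.3   -0.003]
side tile_corner0 0.97 [0.308 0
[... 400 characters left out ...]
23302046,  0.46750356, -0.01159187,  1.60270461,  0.00600806,
        1.07142396, -0.05625498]), 'joint_vel': array([-0.00024221,  0.00010763,  0.00010114, -0.00049379, -0.00011715,
        0.00106432, -0.00081369]), 'effort': array([ 2.01445100e-04, -5.20430553e+01, -1.27468273e-02, -2.44058865e+01,
       -5.69308572e-02,  1.13068093e-02,  1.19982676e-05]), 'tcp_pos': array([ 0.18879122, -0.62197534,  0.21458814]), 'tcp_rot': array([ 9.89160229e-01,  1.46840191e-01, -2.52193426e-05,  2.65322167e-06]), 'contact_force': array([-0.95793357,  0.56261092,  0.29230936]), 'ft_torque': array([ 1.98013891e-02, -3.87225277e-02, -4.91154667e-05]), 'grip_force': 0.0, 'finger_gap': 0.09165434126264965}
```

View pics/top0.png

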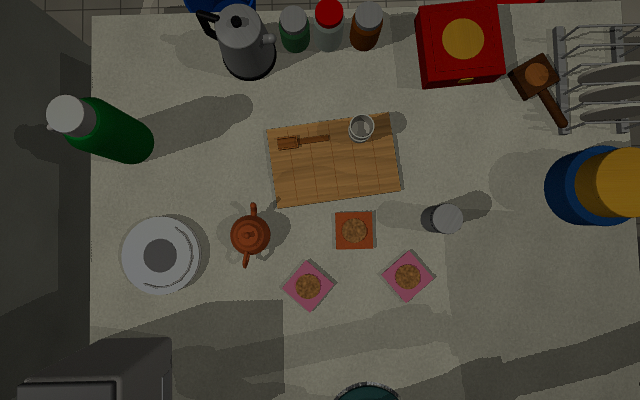

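View pics/side0.png

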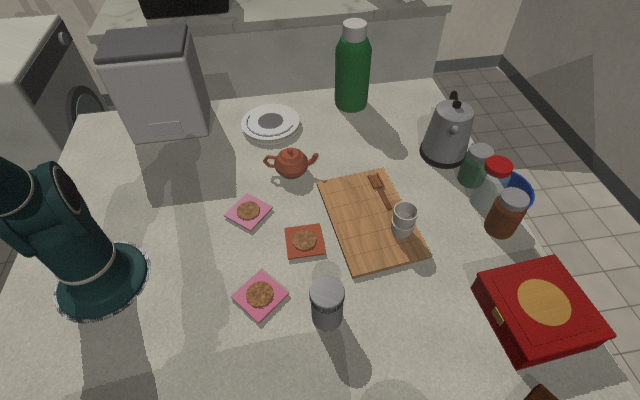

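The orange tile is at about (354,230) in the top view. The pink look-alikes are at (308,285) and (408,275). The board is rotated slightly, with its near edge running from (275,207) to (403,188). I'll measure the geometry next.

```bash
cat >> h.py <<'E'
def tile(im,lo=(0,110,70),hi=(15,255,255)):
    W=world(im);hsv=cv2.cvtColor(im["color"],cv2.COLOR_BGR2HSV)
    m=cv2.inRange(hsv,lo,hi)>0
    m&=(abs(W[...,1]-0.03)<.16)&(W[...,0]>.35)&(W[...,0]<.8)&(W[...,2]<.13)
    return W,m
def rect(p):
    (c,s,a)=cv2.minAreaRect((p[:,:2]*1000).astype(np.float32)); return np.round(c,1),np.round(s,1),round(a,1),np.round(cv2.boxPoints((c,s,a)))
E
python3 - <<'E'
from h import *
for n in("top","side"):
    im=robot.get_image(n)
    W,m=tile(im); print(n,m.sum(),np.percentile(W[m],[2,50,98],axis=0).round(3).tolist())
    n2,l,st,_=cv2.connectedComponentsWithStats(m.astype(np.uint8))
    k=1+np.argmax(st[1:,4]); print(st[k],*rect(W[l==k]))
    r=robot.regions_of("board",im)[0];b=r["pixels"]&(abs(W[...,2]-.015)<.008)
    b=cv2.morphologyEx(b.astype(np.uint8),cv2.MORPH_OPEN,np.ones((3,3)))>0
    print("board",r["p"],np.median(W[b][:,2]),*rect(W[b]))
    for q in("teapot","canister"):
        r=robot.regions_of(q,im)
        if r:
            p=W[r[0]["pixels"]];p=p[p[:,2]>.01];print(q,r[0]["p"],np.percentile(p,[1,99],axis=0).round(3).tolist())
E
```

```text
top 2030 [[0.361, -0.121, 0.008], [0.524, 0.038, 0.015], [0.777, 0.183, 0.023]]
[ 335  212   38   38 1171] [519.8  21. ] [102.3 101.3] 88.7 [[468. -29.]
 [569. -31.]
 [572.  71.]
 [470.  73.]]
board 0.65 0.01516214265276139 [715.2  72.4] [221.1 340.7] 6.9 [[ 585.  228.]
 [ 626. -110.]
 [ 845.  -83.]
 [ 805.  255.]]
teapot 0.7 [[0.442, 0.247, 0.033], [0.592, 0.344, 0.097]]
canister 0.82 [[0.513, -0.228, 0.013], [0.581, -0.159, 0.137]]
side 6607 [[0.369, -0.117, 0.011], [0.661, 0.027, 0.016], [0.787, 0.181, 0.021]]
[ 321  181   96   97 4798] [697.1  41.5] [207.6 298.2] 0.5 [[ 592.  190.]
 [ 595. -108.]
 [ 802. -107.]
 [ 800.  192.]]
board 0.78 0.01577198290277837 [714.2  73.4] [221.  342.7] 6.8 [[ 584.  230.]
 [ 625. -110.]
 [ 844.  -84.]
 [ 804.  257.]]
teapot 0.81 [[0.439, 0.247, 0.018], [0.594, 0.321, 0.097]]
canister 0.7 [[0.508, -0.234, 0.012], [0.58, -0.163, 0.137]]
```

Emit:
{"api": "step_arm", "payload": {
  "motion": "0.34 0.44 0 0 0 -0.167; 0.67 0.88 0 0 0 -0.167; 0.67 0.88 0 0 0 -0.167",
  "fingers": -0.1
}}

```text
time_s: 1.98
tcp_pos: [0.2733, -0.5125, 0.2149]
tcp_rot: [0.998, 0.064, 0.001, -0.001]
contact_force: [-0.4, -1.0, -0.3]
finger_gap: 0.0637
grip_force: 0.0
```

Emit:
{"api": "step_arm", "payload": {
  "motion": "0.34 0.44 0 0 0 0; 0.67 0.88 0 0 0 0; 0.67 0.88 0 0 0 0"
}}

```text
time_s: 2.35
tcp_pos: [0.3524, -0.4077, 0.2149]
tcp_rot: [0.998, 0.063, 0.001, -0.0]
contact_force: [-0.1, -1.0, -1.0]
finger_gap: 0.0507
grip_force: 0.0
```

Emit:
{"api": "step_arm", "payload": {
  "motion": "0.34 0.44 0 0 0 0; 0.67 0.88 0 0 0 0; 0.67 0.88 0 0 0 0"
}}

```text
time_s: 2.72
tcp_pos: [0.4323, -0.3027, 0.2148]
tcp_rot: [0.998, 0.063, 0.001, -0.0]
contact_force: [-0.6, -0.6, 0.2]
finger_gap: 0.0506
grip_force: 0.0
```

Emit:
{"api": "step_arm", "payload": {
  "motion": "0 0.44 0 0 0 0; 0 0.88 0 0 0 0"
}}

```text
time_s: 2.98
tcp_pos: [0.4294, -0.2009, 0.2146]
tcp_rot: [0.998, 0.058, -0.0, 0.0]
contact_force: [0.5, 0.1, -0.2]
finger_gap: 0.0508
grip_force: 0.0
```

Emit:
{"api": "step_arm", "payload": {
  "motion": "0 0.44 0 0 0 0; 0 0.88 0 0 0 0"
}}

```text
time_s: 3.22
tcp_pos: [0.43, -0.0949, 0.2149]
tcp_rot: [0.998, 0.058, 0.0, 0.001]
contact_force: [1.1, 0.3, 0.6]
finger_gap: 0.0507
grip_force: 0.0
```

Emit:
{"api": "step_arm", "payload": {
  "motion": "0 0.44 -0.4 0 0 0; 0 0.88 -0.9 0 0 0; 0 0.88 -0.9 0 0 0; 0 0.88 -0.9 0 0 0"
}}

```text
time_s: 3.72
tcp_pos: [0.4294, 0.0108, 0.1055]
tcp_rot: [0.998, 0.06, -0.002, 0.0]
contact_force: [0.4, -1.0, -0.2]
finger_gap: 0.0502
grip_force: 0.0
```

Emit:
{"api": "step_arm", "payload": {
  "motion": "0 0 -0.4 0 0 0; 0 0 -0.75 0 0 0; 0 0 -0.84 0 0 0; 0 0 -0.84 0 0 0"
}}

```text
time_s: 4.22
tcp_pos: [0.4308, 0.0104, 0.0064]
tcp_rot: [0.998, 0.059, 0.0, 0.0]
contact_force: [-0.5, 0.3, 0.4]
finger_gap: 0.0503
grip_force: 0.0
```

```bash
python3 - <<'E'
from h import *
im=robot.get_image("side")
c=im["color"][130:330,180:440]
cv2.imwrite("pics/side1.png",cv2.resize(c,None,fx=3,fy=3))
o=robot.get_obs();print(o["tcp_pos"],o["contact_force"])
E
```

```text
[0.43127383 0.01075339 0.00693788] [-0.33329732  0.62530116  0.34645902]
```

View pics/side1.png

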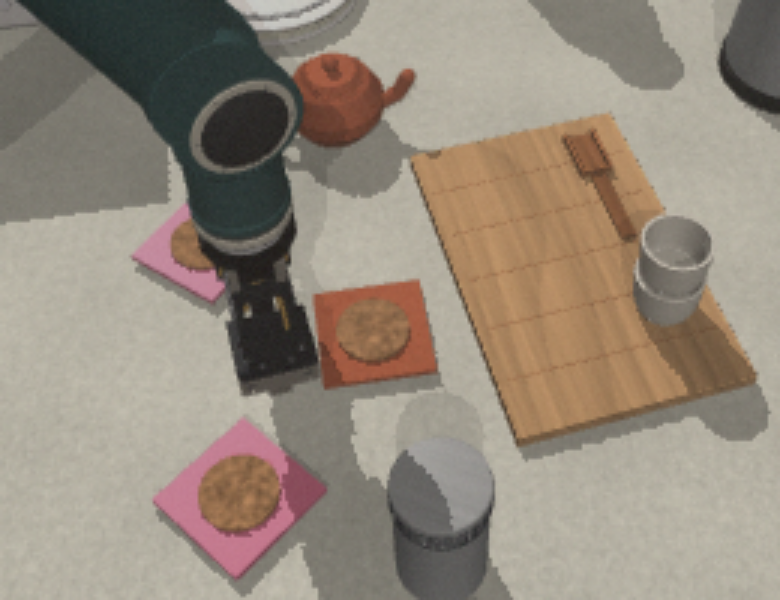

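Emit:
{"api": "step_arm", "payload": {
  "motion": "0.06 0.01 -0.02 0 0 0; 0.12 0.015 -0.02 0 0 0; 0.18 0.022 -0.02 0 0 0; 0.24 0.03 -0.02 0 0 0; 0.3 0.036 -0.02 0 0 0; 0.36 0.044 -0.02 0 0 0; 0.42 0.051 -0.02 0 0 0; 0.48 0.058 -0.02 0 0 0; 0.5 0.06 -0.02 0 0 0"
}}

```text
time_s: 5.4
tcp_pos: [0.4906, 0.0191, 0.0034]
tcp_rot: [0.998, 0.06, 0.0, -0.0]
contact_force: [-3.5, -0.1, 1.7]
finger_gap: 0.0505
grip_force: 1.3
```

```bash
python3 - <<'E'
from h import *
for n in("top","side"):
    im=robot.get_image(n)
    c=im["color"][130:330,180:440] if n=="side" else im["color"][150:290,270:450]
    cv2.imwrite(f"pics/{n}2.png",cv2.resize(c,None,fx=3,fy=3))
    W,m=tile(im,hi=(11,255,255))
    m&=(abs(W[...,1]-.03)<.1)&(W[...,0]>.45)&(W[...,0]<.63)&(W[...,2]<.02)
    print(n,m.sum(),rect(W[m]))
o=robot.get_obs();print(o["tcp_pos"],o["contact_force"])
E
```

```text
top 620 (array([556.6,  31.2]), array([ 85.3, 101.9]), 6.9, array([[508.,  77.],
       [520., -25.],
       [605., -14.],
       [593.,  87.]], dtype=float32))
side 479 (array([548.7,  31.6]), array([ 98.5, 102.5]), 6.2, array([[494.,  77.],
       [505., -25.],
       [603., -14.],
       [592.,  88.]], dtype=float32))
[0.49050435 0.01908022 0.00342269] [0.57223231 0.18613384 0.26285702]
```

View pics/side2.png

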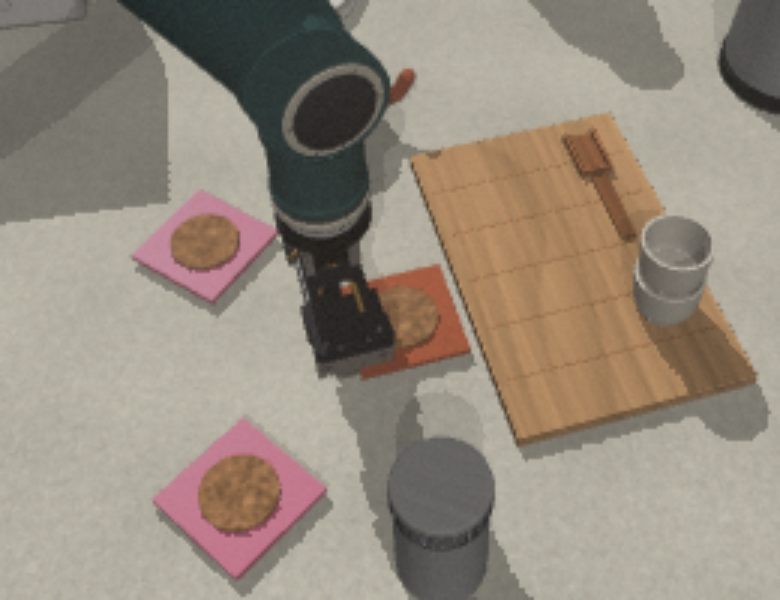

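Emit:
{"api": "step_arm", "payload": {
  "motion": "0.033 0.004 0 0 0 0; 0.066 0.008 0 0 0 0; 0.083 0.01 0 0 0 0; 0.091 0.011 0 0 0 0"
}}

```text
time_s: 6.0
tcp_pos: [0.5006, 0.0201, 0.0033]
tcp_rot: [0.998, 0.06, -0.0, 0.0]
contact_force: [-3.8, 0.4, 3.9]
finger_gap: 0.0505
grip_force: 2.0
```

Emit:
{"api": "step_arm", "payload": {
  "motion": "0.012 0.0015 0 0 0 0; 0.017 0.002 0 0 0 0"
}}

```text
time_s: 6.25
tcp_pos: [0.5007, 0.0201, 0.0032]
tcp_rot: [0.998, 0.06, -0.002, 0.0]
contact_force: [-8.6, -0.0, 6.4]
finger_gap: 0.0506
grip_force: 3.9
```

Emit:
{"api": "step_arm", "payload": {
  "motion": "0.005 0.0005 0.03 0 0 0; 0.008 0.001 0.06 0 0 0; 0.008 0.001 0.09 0 0 0; 0.008 0.001 0.12 0 0 0; 0.01 0.001 0.15 0 0 0"
}}

```text
time_s: 6.88
tcp_pos: [0.5016, 0.0202, 0.0206]
tcp_rot: [0.998, 0.06, -0.003, 0.0]
contact_force: [-5.0, 0.2, -1.0]
finger_gap: 0.0509
grip_force: 2.7
```

```bash
cat > t.py <<'E'
from h import *
import sys
im=robot.get_image("side")
c=im["color"][130:330,180:440]
if len(sys.argv)>1: cv2.imwrite(f"pics/{sys.argv[1]}.png",cv2.resize(c,None,fx=3,fy=3))
W,m=tile(im,hi=(11,255,255))
m&=(abs(W[...,1]-.03)<.09)&(W[...,0]>.45)&(W[...,0]<.75)
m=cv2.morphologyEx(m.astype(np.uint8),cv2.MORPH_OPEN,np.ones((3,3)))>0
P=W[m];b=np.array([.9928,.12]);P=np.c_[(P[:,:2]-[.715,.073])@b,(P[:,:2]-[.715,.073])@[-.12,.9928],P[:,2]]
i=np.argsort(P[:,0]);k=max(len(P)//10,1)
print(m.sum(),"bx/by/z 1,99%:",np.percentile(P,[1,99],axis=0).round(3).tolist())
print("near,far mean",P[i[:k]].mean(0).round(3),P[i[-k:]].mean(0).round(3))
if len(P)>30:
    n=np.linalg.svd(P-P.mean(0),full_matrices=False)[2][2];print("normal",(n*np.sign(n[2])).round(3))
o=robot.get_obs();t=o["tcp_pos"];print("tcp",t,"bx",(t[:2]-[.715,.073])@b,o["contact_force"],o["time_s"])
E
python3 t.py s3
```

```text
451 bx/by/z 1,99%: [[-0.206, -0.071, 0.011], [-0.111, 0.028, 0.03]]
near,far mean [-0.195 -0.067  0.028] [-0.112 -0.024  0.013]
normal [ 0.172 -0.004  0.985]
tcp [0.50170438 0.02019581 0.0209383 ] bx -0.21809639282326737 [-6.89796381 -0.73477528 -0.3311225 ] 6.925
```

View pics/s3.png

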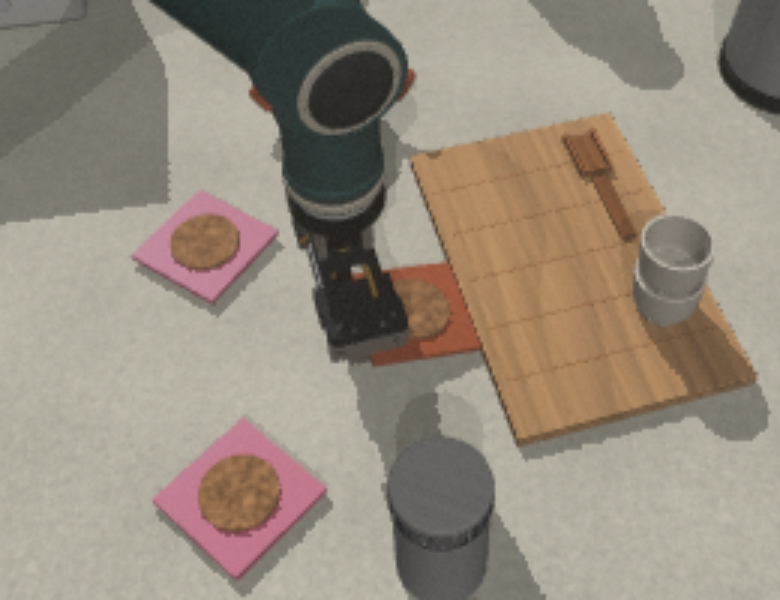

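Emit:
{"api": "step_arm", "payload": {
  "motion": "0.01 0.001 0.035 0 0 0; 0.018 0.002 0.065 0 0 0; 0.027 0.003 0.1 0 0 0; 0.038 0.0045 0.13 0 0 0; 0.048 0.006 0.16 0 0 0; 0.06 0.007 0.19 0 0 0"
}}

```text
time_s: 7.68
tcp_pos: [0.5072, 0.0208, 0.0431]
tcp_rot: [0.998, 0.06, -0.004, 0.0]
contact_force: [-9.0, -0.5, 1.6]
finger_gap: 0.0507
grip_force: 4.5
```

```bash
python3 t.py
```

```text
426 bx/by/z 1,99%: [[-0.2, -0.071, 0.012], [-0.111, 0.028, 0.05]]
near,far mean [-0.193 -0.065  0.048] [-0.112 -0.023  0.013]
normal [ 0.392 -0.008  0.92 ]
tcp [0.50742393 0.02082458 0.04346293] bx -0.21234257314899269 [-9.35332847 -0.01333529  2.36980447] 7.725
```

Emit:
{"api": "step_arm", "payload": {
  "motion": "0.017 0.002 0.035 0 0 0; 0.035 0.004 0.07 0 0 0; 0.052 0.006 0.1 0 0 0; 0.07 0.0085 0.127 0 0 0; 0.09 0.011 0.153 0 0 0; 0.11 0.013 0.178 0 0 0"
}}

```text
time_s: 8.48
tcp_pos: [0.5193, 0.0223, 0.0644]
tcp_rot: [0.998, 0.06, -0.005, 0.001]
contact_force: [0.2, 0.3, 0.3]
finger_gap: 0.0507
grip_force: 0.0
```

```bash
python3 t.py
```

```text
320 bx/by/z 1,99%: [[-0.189, -0.071, 0.007], [-0.11, 0.028, 0.07]]
near,far mean [-0.183 -0.064  0.066] [-0.111 -0.018  0.009]
normal [ 0.63  -0.     0.777]
tcp [0.52177894 0.02252786 0.06522043] bx -0.1978865302684547 [-9.01417031 -0.50828521  9.088495  ] 8.525
```

Emit:
{"api": "step_arm", "payload": {
  "motion": "0.014 0.0017 0.013 0 0 0; 0.028 0.0034 0.026 0 0 0; 0.042 0.005 0.04 0 0 0; 0.056 0.0067 0.054 0 0 0; 0.056 0.0067 0.054 0 0 0"
}}

```text
time_s: 9.15
tcp_pos: [0.5282, 0.0233, 0.0718]
tcp_rot: [0.998, 0.06, -0.003, 0.001]
contact_force: [-10.3, -1.3, 7.6]
finger_gap: 0.0506
grip_force: 5.3
```

```bash
python3 t.py s4
```

```text
241 bx/by/z 1,99%: [[-0.181, -0.072, 0.005], [-0.11, 0.024, 0.077]]
near,far mean [-0.177 -0.065  0.073] [-0.111 -0.025  0.007]
normal [ 0.72  -0.015  0.694]
tcp [0.52812823 0.02326645 0.07176775] bx -0.19149431804445943 [-10.19823974  -1.18642833   8.75934095] 9.2
```

View pics/s4.png

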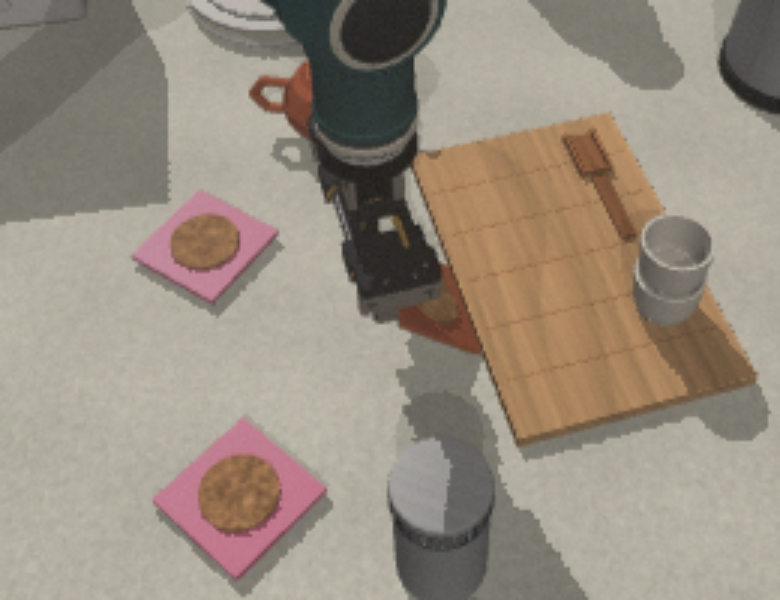

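Emit:
{"api": "step_arm", "payload": {
  "motion": "0.02 0.0024 0.019 0 0 0; 0.04 0.0048 0.037 0 0 0; 0.058 0.007 0.052 0 0 0; 0.076 0.009 0.066 0 0 0; 0.094 0.011 0.08 0 0 0; 0.094 0.011 0.08 0 0 0"
}}

```text
time_s: 9.95
tcp_pos: [0.5413, 0.0248, 0.0823]
tcp_rot: [0.998, 0.06, -0.001, 0.0]
contact_force: [-7.4, -1.6, 9.4]
finger_gap: 0.0502
grip_force: 4.7
```

```bash
python3 t.py
```

```text
158 bx/by/z 1,99%: [[-0.168, -0.072, 0.005], [-0.11, -0.036, 0.088]]
near,far mean [-0.166 -0.064  0.087] [-0.112 -0.051  0.008]
normal [ 0.835 -0.077  0.544]
tcp [0.54125376 0.02480015 0.08218078] bx -0.17827924918538302 [-7.97846624 -1.19278786  8.94781653] 10.0
```

Emit:
{"api": "step_arm", "payload": {
  "motion": "0.022 0.0026 0.015 0 0 0; 0.044 0.005 0.029 0 0 0; 0.065 0.008 0.04 0 0 0; 0.086 0.0105 0.05 0 0 0; 0.105 0.0126 0.06 0 0 0; 0.126 0.015 0.068 0 0 0; 0.147 0.0175 0.076 0 0 0; 0.167 0.02 0.083 0 0 0; 0.167 0.02 0.083 0 0 0"
}}

```text
time_s: 11.12
tcp_pos: [0.5638, 0.0275, 0.0934]
tcp_rot: [0.998, 0.06, 0.001, 0.0]
contact_force: [-4.4, -0.5, 11.2]
finger_gap: 0.0507
grip_force: 4.7
```

```bash
python3 t.py
```

```text
64 bx/by/z 1,99%: [[-0.145, -0.072, 0.005], [-0.111, -0.043, 0.099]]
near,far mean [-0.145 -0.068  0.096] [-0.112 -0.057  0.01 ]
normal [ 0.943 -0.121  0.31 ]
tcp [0.56366181 0.02754173 0.09332948] bx -0.1557035451447908 [-4.81028866 -0.34525587 12.17031203] 11.175
```

Emit:
{"api": "step_arm", "payload": {
  "motion": "0.022 0.0026 0.008 0 0 0; 0.044 0.005 0.014 0 0 0; 0.066 0.008 0.02 0 0 0; 0.088 0.0105 0.026 0 0 0; 0.11 0.013 0.031 0 0 0; 0.132 0.016 0.035 0 0 0; 0.155 0.0186 0.038 0 0 0; 0.18 0.0215 0.041 0 0 0; 0.18 0.0215 0.041 0 0 0"
}}

```text
time_s: 12.3
tcp_pos: [0.5852, 0.0301, 0.0969]
tcp_rot: [0.998, 0.06, 0.001, -0.0]
contact_force: [-0.5, -0.8, 2.2]
finger_gap: 0.0502
grip_force: 1.0
```

```bash
python3 t.py s5
```

```text
Traceback (most recent call last):
  File "t.py", line 11, in <module>
    print(m.sum(),"bx/by/z 1,99%:",np.percentile(P,[1,99],axis=0).round(3).tolist())
                                   ~~~~~~~~~~~~~^^^^^^^^^^^^^^^^^
IndexError: index -1 is out of bounds for axis 0 with size 0
```

View pics/s5.png

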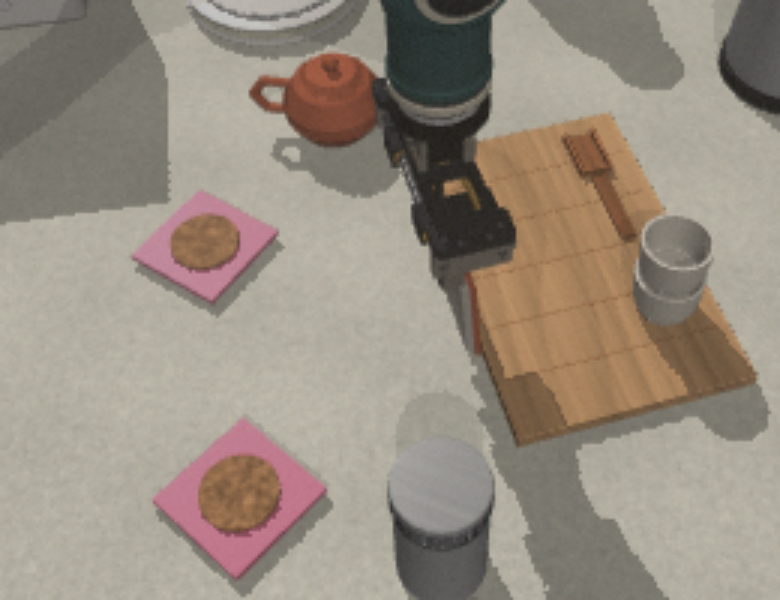

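Emit:
{"api": "step_arm", "payload": {
  "motion": "0.03 0.0036 0 0 0 0; 0.06 0.007 0 0 0 0; 0.09 0.011 -0.01 0 0 0; 0.12 0.0145 -0.02 0 0 0; 0.12 0.0145 -0.02 0 0 0"
}}

```text
time_s: 12.98
tcp_pos: [0.6012, 0.032, 0.0961]
tcp_rot: [0.998, 0.06, 0.003, 0.0]
contact_force: [-0.1, -0.4, 11.5]
finger_gap: 0.0506
grip_force: 4.6
```

```bash
python3 - <<'E'
from h import *
o=robot.get_obs();print(o["tcp_pos"],o["contact_force"])
a=robot.get_image("side")["color"][130:330,270:440]
b=robot.get_image("top")["color"][120:280,270:430]
cv2.imwrite("pics/s6.png",np.hstack([cv2.resize(a,(400,470)),cv2.resize(b,(400,470))]))
E
```

```text
[0.60123352 0.03200952 0.0961361 ] [-0.05990633 -0.40487476 11.54499093]
```

View pics/s6.png

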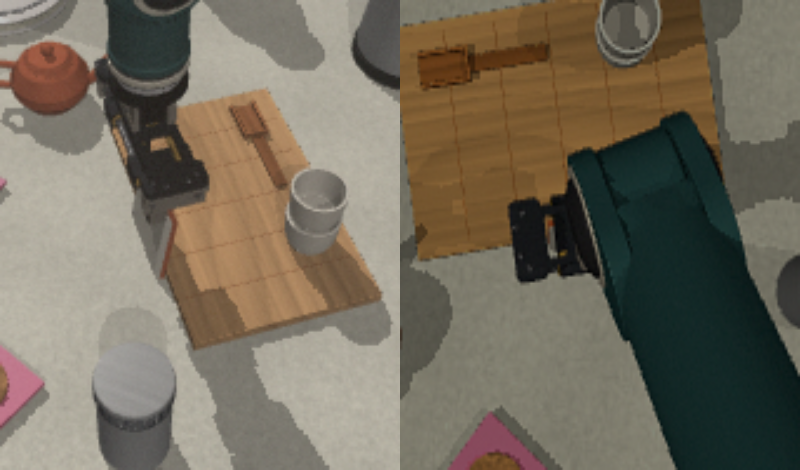

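Emit:
{"api": "step_arm", "payload": {
  "motion": "0.03 0.0036 0.005 0 0 0; 0.06 0.007 0.01 0 0 0; 0.09 0.011 0.01 0 0 0; 0.12 0.0145 0.005 0 0 0; 0.12 0.0145 0.005 0 0 0"
}}

```text
time_s: 13.7
tcp_pos: [0.6137, 0.0336, 0.0948]
tcp_rot: [0.998, 0.06, 0.001, -0.0]
contact_force: [1.3, 0.0, 5.7]
finger_gap: 0.0507
grip_force: 2.0
```

```bash
cat > v.py <<'E'
from h import *
import sys
o=robot.get_obs();print(o["tcp_pos"],o["contact_force"],"bx",(o["tcp_pos"][:2]-[.715,.073])@[.9928,.12])
im=robot.get_image("side");W=world(im)
hsv=cv2.cvtColor(im["color"],cv2.COLOR_BGR2HSV)
m=(cv2.inRange(hsv,(0,110,50),(11,255,255))>0)&(W[...,2]>.012)&(W[...,2]<.12)&(abs(W[...,1]-.03)<.09)&(W[...,0]>.5)&(W[...,0]<.74)
m=cv2.morphologyEx(m.astype(np.uint8),cv2.MORPH_OPEN,np.ones((2,2)))>0
P=W[m];Q=P[:,:2]-[.715,.073];P=np.c_[Q@[.9928,.12],Q@[-.12,.9928],P[:,2]]
for lo in range(15,105,10):
    s=P[(P[:,2]*1000>=lo)&(P[:,2]*1000<lo+10)]
    if len(s): print(lo,len(s),(np.percentile(s[:,0],[5,50,95])*1000).round(1),(np.percentile(s[:,1],[5,95])*1000).round())
if len(sys.argv)>1:
    a=im["color"][130:330,270:440];b=robot.get_image("top")["color"][120:280,270:430]
    cv2.imwrite(f"pics/{sys.argv[1]}.png",np.hstack([cv2.resize(a,(400,470)),cv2.resize(b,(400,470))]))
E
python3 v.py s7
```

```text
[0.61374801 0.03355063 0.09482496] [1.26366902 0.02882962 5.67625903] bx -0.10525690325534709
15 22 [-108.9  -85.4  -63.3] [-70.  -6.]
25 1 [-107.9 -107.9 -107.9] [-69. -69.]
45 1 [-100.9 -100.9 -100.9] [-71. -71.]
55 1 [-97.7 -97.7 -97.7] [-69. -69.]
75 2 [-93.7 -92.4 -91.1] [-72. -70.]
85 1 [-88.6 -88.6 -88.6] [-71. -71.]
95 4 [-89.3 -88.8 -88. ] [-71. -60.]
```

Emit:
{"api": "step_arm", "payload": {
  "motion": "0.04 0.005 0 0 0 0; 0.08 0.01 0 0 0 0; 0.12 0.0145 0 0 0 0; 0.17 0.02 0 0 0 0; 0.17 0.02 0.05 0 0 0; 0.17 0.02 0.05 0 0 0"
}}

```text
time_s: 14.55
tcp_pos: [0.6338, 0.036, 0.1013]
tcp_rot: [0.998, 0.06, 0.0, -0.0]
contact_force: [1.3, 0.4, 0.2]
finger_gap: 0.05
grip_force: 0.0
```

```bash
python3 v.py s8
```

```text
[0.63376088 0.03601195 0.10134181] [1.27021437 0.4271574  0.22675339] bx -0.08509276750625798
```

View pics/s8.png

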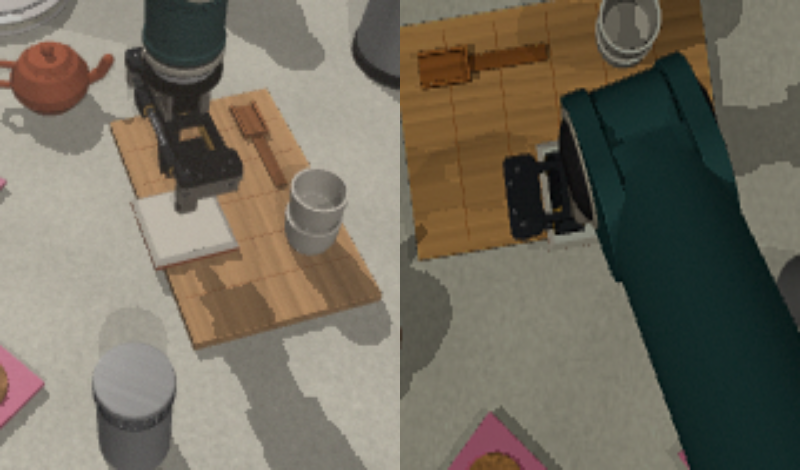

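The tile has flipped. Its white glazed face is up, and the near side still overhangs the board. I'll retract behind it and measure.

Emit:
{"api": "step_arm", "payload": {
  "motion": "-0.25 -0.03 0.05 0 0 0; -0.62 -0.074 0.05 0 0 0; -0.62 -0.074 0.05 0 0 0"
}}

```text
time_s: 15.02
tcp_pos: [0.5559, 0.0263, 0.1066]
tcp_rot: [0.998, 0.06, -0.001, 0.001]
contact_force: [0.5, 0.5, 0.4]
finger_gap: 0.0511
grip_force: 0.0
```

```bash
cat > w.py <<'E'
from h import *
o=robot.get_obs();print(o["tcp_pos"],o["contact_force"],"bx",(o["tcp_pos"][:2]-[.715,.073])@[.9928,.12],"by",(o["tcp_pos"][:2]-[.715,.073])@[-.12,.9928])
for n in("side","top"):
    im=robot.get_image(n);W=world(im)
    hsv=cv2.cvtColor(im["color"],cv2.COLOR_BGR2HSV)
    m=(hsv[...,1]<60)&(abs(W[...,2]-.031)<.008)&(abs(W[...,1]-.03)<.09)&(W[...,0]>.54)&(W[...,0]<.74)
    m=cv2.morphologyEx(m.astype(np.uint8),cv2.MORPH_OPEN,np.ones((3,3)))>0
    P=W[m];Q=P[:,:2]-[.715,.073];P=np.c_[Q@[.9928,.12],Q@[-.12,.9928],P[:,2]]
    nn=np.linalg.svd(P-P.mean(0),full_matrices=False)[2][2]
    print(n,m.sum(),np.median(P[:,2]).round(4),nn.round(3),rect(P))
for q in("cup_low","scoop","cup_top"):
    r=robot.spot_point(q,im)
    if r: print(q,r[0]["p"],r[0]["position"])
E
python3 w.py
```

```text
[0.5558941  0.02634032 0.10657687] [0.49070649 0.4604834  0.39495809] bx -0.1635595010641637 by -0.02723101878201406
side 971 0.0315 [-0.001 -0.013  1.   ] (array([-73.9, -22.4]), array([98.8, 98.5]), 89.8, array([[-123.,  -72.],
       [ -25.,  -72.],
       [ -24.,   27.],
       [-123.,   27.]], dtype=float32))
top 1117 0.0309 [0.004 0.005 1.   ] (array([-73. , -21.9]), array([98.8, 98.3]), 89.8, array([[-122.,  -71.],
       [ -24.,  -71.],
       [ -24.,   27.],
       [-122.,   28.]], dtype=float32))
cup_low 0.49 [0.7841, 0.002, 0.0103]
scoop 0.96 [0.7645, 0.1577, 0.0158]
cup_top 0.79 [0.787, 0.0017, 0.0622]
```

Emit:
{"api": "step_arm", "payload": {
  "motion": "0 0 -0.35 0 0 0; 0 0 -0.65 0 0 0; 0 0 -0.725 0 0 0; 0 0 -0.725 0 0 0"
}}

```text
time_s: 15.78
tcp_pos: [0.5594, 0.0273, 0.0196]
tcp_rot: [0.998, 0.06, -0.0, -0.0]
contact_force: [0.9, -0.2, 0.1]
finger_gap: 0.0505
grip_force: 0.0
```

Emit:
{"api": "step_arm", "payload": {
  "motion": "0.08 0.01 0 0 0 0; 0.16 0.019 0 0 0 0; 0.22 0.026 0 0 0 0; 0.26 0.031 0 0 0 0; 0.3 0.036 0 0 0 0; 0.34 0.041 0 0 0 0; 0.38 0.046 0 0 0 0; 0.38 0.046 0 0 0 0"
}}

```text
time_s: 16.77
tcp_pos: [0.6057, 0.0327, 0.0197]
tcp_rot: [0.998, 0.06, 0.001, -0.0]
contact_force: [0.7, -0.3, -0.2]
finger_gap: 0.0506
grip_force: 0.0
```

```bash
python3 w.py
```

```text
[0.60572149 0.03273468 0.01970714] [ 0.7204921  -0.28229796 -0.23297053] bx -0.11332353851230278 by -0.026861990802382593
side 513 0.0313 [-0.009 -0.013  1.   ] (array([-53.6, -22.2]), array([97.7, 95.4]), 89.5, array([[-102.,  -71.],
       [  -6.,  -71.],
       [  -5.,   26.],
       [-101.,   27.]], dtype=float32))
top 573 0.0307 [0.018 0.008 1.   ] (array([-40. , -21.2]), array([98. , 69.9]), 90.0, array([[-75., -70.],
       [ -5., -70.],
       [ -5.,  28.],
       [-75.,  28.]], dtype=float32))
cup_low 0.48 [0.7801, 0.0008, 0.0123]
scoop 0.82 [0.7633, 0.1577, 0.0169]
cup_top 0.88 [0.7891, 0.0014, 0.0623]
```

Emit:
{"api": "step_arm", "payload": {
  "motion": "0.02 0.0024 0 0 0 0; 0.045 0.0055 0 0 0 0; 0.045 0.0055 0 0 0 0; -0.1 -0.012 0 0 0 0; -0.3 -0.036 0 0 0 0; -0.4 -0.05 0.4 0 0 0; -0.6 -0.07 0.9 0 0 0; -0.6 -0.07 0.9 0 0 0"
}}

```text
time_s: 18.02
tcp_pos: [0.5352, 0.0244, 0.1321]
tcp_rot: [0.998, 0.06, 0.005, 0.0]
contact_force: [0.7, 0.7, -0.5]
finger_gap: 0.0508
grip_force: 0.0
```

```bash
python3 w.py
```

```text
[0.53517138 0.02437173 0.13208382] [ 0.70850886  0.70298267 -0.51556847] bx -0.1843692413233266 by -0.026698710766081095
side 1013 0.0315 [-0.007 -0.013  1.   ] (array([-50.7, -22.2]), array([98.2, 97.9]), 0.4, array([[-100.,   27.],
       [ -99.,  -71.],
       [  -1.,  -71.],
       [  -2.,   27.]], dtype=float32))
top 1317 0.0307 [-0.002 -0.     1.   ] (array([-50. , -21.5]), array([98.6, 99. ]), 89.9, array([[-100.,  -71.],
       [  -1.,  -71.],
       [  -0.,   28.],
       [ -99.,   28.]], dtype=float32))
cup_low 0.49 [0.6254, -0.0099, 0.0255]
scoop 0.75 [0.7659, 0.1569, 0.0155]
cup_top 0.6 [0.7885, 0.0048, 0.0592]
```

The tile lies flat at height 31 mm with its near edge 10 mm inside the board, and the bystanders read at their starting positions.

```bash
python3 -c "
from workcell import robot
print(robot.job_done())"
```

```text
the job is handed in; nothing more can be done
None
```

The tile is flipped and lies flat, cork down and wholly on the board (near edge about 10 mm inside it); the cups and scoop still read at their starting spots and the robot touches nothing, and the job is handed in, though no verdict came back.

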